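Park a drive roller on a sloping drain board, chocked on both sides

TASK

Park the blue drive roller on the sloping drain board so that it cannot roll away: first stand one yellow chock flat on the board with its sloping face uphill and leave it there, then lay the roller across the slope against that face, centred on the chock, and let go only once it is resting there, so that it never rolls freely. Then stand the other chock close up against the roller's uphill side, its sloping face to the roller. Both chocks stand wholly on the board; leave the oil bottle, tape roll and sample jar alone.

Things in the scene. Friction and masses are not known exactly. Their poses are not given: they have to be found in the camera images.
- drain_board: fixed sloping board with a black rubber top, 220 long (x) x 130 wide (y), flat, no lip at any edge. Origin on the table under the middle of the board, z up. The surface rises at 8 degrees towards its own +x (uphill), the end roughly away from the robot; top surface 30 above the table in the middle, about 15 at the low end, 45 at the high end
- board_mid (a point): the middle of the drain board's top surface
- cradle: fixed grey plate 76 (x) x 36 (y) x 10 with two steel bars along y, tops 22 above the table, on which the roller lies at the start. Origin at the centre of its underside; the roller's axis lies over it, along its y, 39.7 above the table
- roller: drive roller, loose, 0.3 kg: blue tyre 50 diameter x 50 long on an aluminium hub 34 diameter whose flat ends are 56 apart. Origin on its axis at mid-length; the axis is its own y (x and z turn as it rolls). Rolls easily. Grasp it by the two hub ends (56 wide) from above, so that the fingers stay clear of cradle and chocks
- chock_a: yellow chock, loose, 0.25 kg, rubber sole: 60 (x) x 40 (y) x 32 high. Origin: centre of underside, z up. 45 deg face looks to its +x: meets the ground at x=30, top edge x=-2. Behind it: flat-topped block, x=-30 to -2: grasp here across y. A roller snug to the face has its axis at x=40.4, z=25 in this frame. Stays put on the slope. Starts on the table, face roughly to world +x, away from the robot
- chock_b: yellow chock, loose, 0.25 kg, rubber sole: 60 (x) x 40 (y) x 32 high. Origin: centre of underside, z up. 45 deg face looks to its +x: meets the ground at x=30, top edge x=-2. Behind it: flat-topped block, x=-30 to -2: grasp here across y. A roller snug to the face has its axis at x=40.4, z=25 in this frame. Stays put on the slope. Starts on the table, face roughly to world -x, towards the robot
- oil_bottle: bystander: cream oil bottle with red spout, 41 diameter x 125 high, standing; origin under its centre
- tape_roll: bystander: roll of blue tape lying flat, 71 diameter x 23 high; origin under its centre
- sample_jar: bystander: small clear jar with red seals inside, 35 diameter x 48 high, standing; origin under its centre
Not all that is in view belongs to the job. What is shaped like the chock_b but purple is not meant.

How it is judged:
By the outcome, as a careful person would: the job done as asked, in the order asked, and still so for the second after the job is handed in, with the robot touching nothing.
It also fails if it takes over 72 s, if anything falls off the work surface, if the arm or the gripper's body presses on something with over 40 N, if the wrist force passes 120 N, or if a joint passes its speed limit or range.

ROBOT

A 6-joint arm with a two-finger parallel gripper is mounted at the origin on a cart in front of the work surface, level with it; the furniture and walls round the work are solid. World frame = base frame: x ahead of the robot, y to its left, z up, the work surface at z = 0. Lengths are in m, angles in degrees, forces in N, time in s.
With the tool pointing down it reaches from about 0.325 to 0.85 m from the base axis. Payload 15.5 kg.
Tool frame: the origin (TCP) lies at the very end of the fingers, on their centre line; the grasp point (between the pads) lies arm.grip_depth behind it (arm.grip_depth is the distance from the TCP to the grasp point, in m); z points along the fingers, y is the direction in which the jaws open and shut (so a half turn about z gives the same grasp; the last joint's range is limited). The gripper opens to 91 mm and grips with 3 to 60 N. Pads are 32 mm wide; open, the fingers measure 118 mm over their backs; the gripper's body (76 mm by 178 mm) begins 60 mm behind the grasp point.
Start: joints at [68.039, 28.281, 77.091, -0, 74.628, -5.472], TCP at [0.177, 0.599, 0.214] pointing down, gripper open.
Joint ranges: [-166.48, 166.48], [-47.26, 123.95], [12.59, 153.08], [-70.14, 250.14], [6.76, 159.57], [-176.63, 176.63]. Speed limits (degrees/s): [108.29, 108.29, 147.25, 172.46, 172.46, 172.46].

INTERFACE

Orientations are given as a 3x3 rotation matrix whose columns are the frame's x, y, z axes.
In Python, from rig import arm gives the robot as it stands. Calls block until the motion is done:
- arm.move_to(position, orientation): joint-space move of the TCP to a pose.
- arm.move_l(position, orientation=None, feed=0.15): straight line of the TCP; orientation=None keeps the orientation; feed is the mean speed in m/s.
- arm.move_joints(angles): joint-space move.
- arm.grip(opening): finger opening in m; the grip force is fixed at half the most; returns when the fingers have stopped.
- arm.sleep(seconds).
- arm.solve_ik(position, orientation): joint angles nearest the present ones, or None.
- arm.snapshot(name): name is "side" or "top"; returns the picture (420x560x3 uint8, red, green, blue); there is no depth.
- arm.get_calibration(name): a dict with "intrinsics" (3x3 intrinsics, pixels), "cam_to_world" (4x4, takes a point from camera to world coordinates). Camera axes: x right, y down, z forward; pixel columns grow to the right and rows downward; lengths in m; the calibration is good to about 2 mm. A picture is of the moment at which its call begins. get_calibration takes no time and is no camera call.
A pose or a line that the arm cannot do raises arm.Unreachable and nothing moves.
- arm.sign_off(): hands the job in, once; it reports no verdict.
Readings, each from a call of its own:
- arm.current_t(): time.
- arm.current_joint_positions(): joint angles.
- arm.current_dq(): joint speeds.
- arm.current_tau(): joint torques, N m.
- arm.current_ee_pos(): TCP position.
- arm.current_tool_rot(): TCP orientation.
- arm.current_force(): force on the tool from outside, world axes, zero at the start.
- arm.current_torque(): the same for the moment, N m.
- arm.current_width(): finger opening in m.
Only numpy, scipy, OpenCV 4.12 (cv2) and the standard library are available. Lean on these libraries where they do the work, as an engineer would, in place of code of your own. Each camera call takes 0.05 s, during which the arm holds its last target.

## Working session

There is one attempt and no reset: what is moved stays moved. The work goes in short steps, each a Python script; the robot and the scene stay as the last script left them, time stands still between calls to the robot, and variables do not carry over. Pictures are saved under pics/ and viewed, and the job is handed in when it is done.

```bash
ls; mkdir -p pics; python3 - <<'E'
from rig import arm
import cv2
for n in ["top","side"]:
    im=arm.snapshot(n); cv2.imwrite(f"pics/{n}0.png",im[:,:,::-1])
    c=arm.get_calibration(n); print(n,c["intrinsics"],c["cam_to_world"])
print(arm.grip_depth,arm.current_t(),arm.current_width(),arm.current_tool_rot())
E
```

```text
pics
top [[446.2907118    0.         283.59671148]
 [  0.         446.2907118  216.50852082]
 [  0.           0.           1.        ]] [[-0.00530686 -0.99635509  0.08513741  0.41977395]
 [-0.99996665  0.00581601  0.0057334   0.04180135]
 [-0.00620766 -0.08510415 -0.99635272  1.30627925]
 [ 0.          0.          0.          1.        ]]
side [[408.65632002   0.         281.6241947 ]
 [  0.         408.65632002 211.05140727]
 [  0.           0.           1.        ]] [[ 0.98520012 -0.07460161  0.15432217  0.35180916]
 [-0.17040373 -0.52359478  0.8347521  -0.7450355 ]
 [ 0.01852843 -0.84869494 -0.52855804  0.55034461]
 [ 0.          0.          0.          1.        ]]
0.0188 0.1 0.09126150561593063 [[-9.58859337e-01  2.83881333e-01 -4.01909580e-04]
 [ 2.83881603e-01  9.58858774e-01 -1.04265614e-03]
 [ 8.93839134e-05 -1.11385531e-03 -9.99999376e-01]]
```

View pics/top0.png

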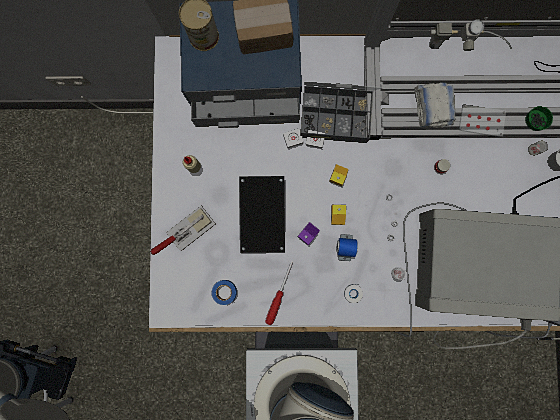

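View pics/side0.png

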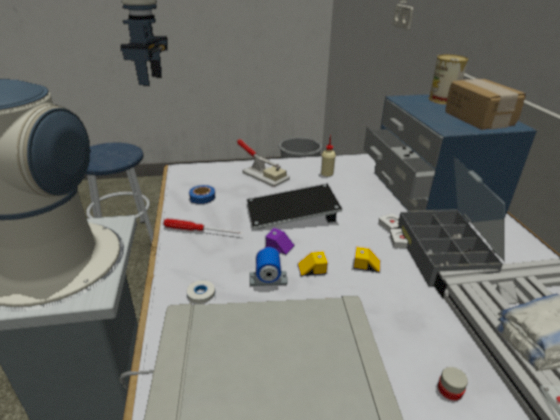

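```bash
python3 - <<'E'
import cv2
a=cv2.imread("pics/top0.png"); cv2.imwrite("pics/topc.png",cv2.resize(a[155:275,220:380],None,fx=5,fy=5,interpolation=cv2.INTER_CUBIC))
a=cv2.imread("pics/side0.png"); cv2.imwrite("pics/sidec.png",cv2.resize(a[170:300,230:390],None,fx=5,fy=4.6,interpolation=cv2.INTER_CUBIC))
E
```

```text
(no output)
```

View pics/topc.png

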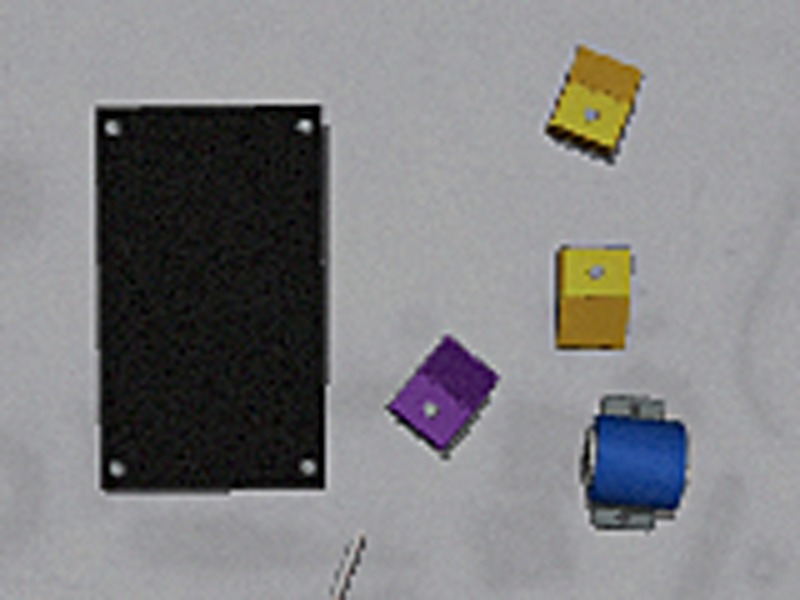

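View pics/sidec.png

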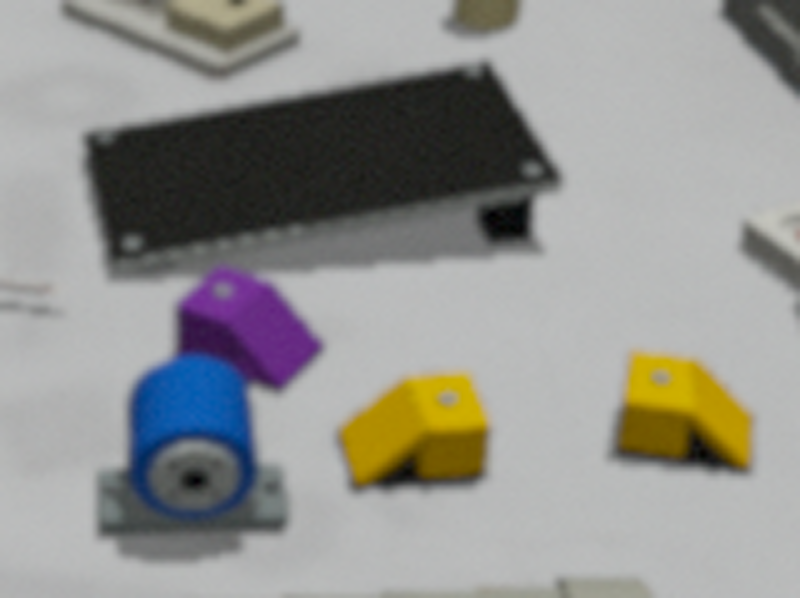

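```bash
cat > fit.py <<'E'
import numpy as np, cv2
from scipy.optimize import minimize
from rig import arm
S=4
C={n:arm.get_calibration(n) for n in("top","side")}
def proj(n,P):
    K=C[n]["intrinsics"];T=np.linalg.inv(C[n]["cam_to_world"])
    q=(T[:3,:3]@np.asarray(P).T).T+T[:3,3]; uv=(K@q.T).T; return uv[:,:2]/uv[:,2:]
def Rz(a): c,s=np.cos(a),np.sin(a); return np.array([[c,-s,0],[s,c,0],[0,0,1.]])
def Ry(a): c,s=np.cos(a),np.sin(a); return np.array([[c,0,s],[0,1,0],[-s,0,c]])
CH=np.array([[x,y,z] for y in(-.02,.02) for x,z in((-.03,0),(.03,0),(-.002,.032),(-.03,.032))])
t8=np.radians(8)
BD=np.array([[sx*.11*np.cos(t8),sy*.065,.03+sx*.11*np.sin(t8)] for sx,sy in((1,1),(1,-1),(-1,-1),(-1,1))])
th=np.linspace(0,2*np.pi,48,endpoint=False)
def cyl(r,ys): return np.array([[r*np.cos(t),y,r*np.sin(t)] for y in ys for t in th])
def poly(img,n,P,val,roi):
    uv=(proj(n,P)-roi[:2]+.5)*S-.5
    h=cv2.convexHull(uv.astype(np.float32))
    cv2.fillPoly(img,[np.round(h*16).astype(np.int32)],val,shift=4)
def render(n,kind,R,p,roi):
    img=np.zeros(((roi[3]-roi[1])*S,(roi[2]-roi[0])*S),np.uint8)
    W=lambda L:(R@L.T).T+p
    if kind=="roller":
        poly(img,n,W(cyl(.025,(-.025,.025))),255,roi)
        cam=C[n]["cam_to_world"][:3,3]; e=np.sign((cam-p)@R[:,1])
        poly(img,n,W(cyl(.017,(e*.025,e*.028))),0,roi)
    else: poly(img,n,W(CH if kind=="chock" else BD),255,roi)
    return img
def mask(im,kind,roi):
    c=cv2.resize(im,None,fx=S,fy=S,interpolation=cv2.INTER_LINEAR)[roi[1]*S:roi[3]*S,roi[0]*S:roi[2]*S]
    h=cv2.cvtColor(c,cv2.COLOR_RGB2HSV)
    if kind=="chock": m=(abs(h[...,0].astype(int)-24)<10)&(h[...,1]>120)&(h[...,2]>25)
    elif kind=="roller": m=(abs(h[...,0].astype(int)-110)<15)&(h[...,1]>120)
    else: m=h[...,2]<75
    m=m.astype(np.uint8)*255
    n,l,st,_=cv2.connectedComponentsWithStats(m)
    k=1+np.argmax(st[1:,4]); return (l==k).astype(np.uint8)*255
def fit(ims,kind,p0,yaw0,rois,z=0.,tilt=0.,views=("top","side")):
    M={n:mask(ims[n],kind,rois[n]) for n in views}
    def pose(v): return Rz(v[2]/.03+yaw0)@Ry(-tilt), np.array([p0[0]+v[0],p0[1]+v[1],z])
    def cost(v):
        R,p=pose(v);c=0
        for n in views:
            r=cv2.GaussianBlur(render(n,kind,R,p,rois[n]),(0,0),3).astype(float);m=cv2.GaussianBlur(M[n],(0,0),3).astype(float)
            c+=((r-m)**2).sum()/(m**2).sum()
        return c
    b=None
    for s in(.008,.004,.002):
        x0=np.zeros(3) if b is None else b.x
        b=minimize(cost,x0,method="Nelder-Mead",options=dict(initial_simplex=np.vstack([x0,x0+s*np.eye(3)]),xatol=2e-5,fatol=1e-6))
    R,p=pose(b.x); return p,np.degrees(np.arctan2(R[1,0],R[0,0])),b.fun
def unproj(n,uv,z):
    K=C[n]["intrinsics"];T=C[n]["cam_to_world"]
    d=T[:3,:3]@np.linalg.solve(K,[*uv,1]); o=T[:3,3]; return o+d*(z-o[2])/d[2]
def box(n,P,m=14):
    uv=proj(n,P); a=np.floor(uv.min(0))-m;b=np.ceil(uv.max(0))+m
    return np.array([max(0,a[0]),max(0,a[1]),min(560,b[0]),min(420,b[1])]).astype(int)
E
cat > f0.py <<'E'
from fit import *
ims={n:cv2.cvtColor(cv2.imread(f"pics/{n}0.png"),cv2.COLOR_BGR2RGB) for n in("top","side")}
for nm,kind,uv,z,yaw,zz in(("a","chock",(339,176),.016,0,0),("b","chock",(339,214),.016,180,0),("roller","roller",(347,247),.04,0,.0397),("board","board",(262,215),.03,0,0)):
    p0=unproj("top",uv,z); y=np.radians(yaw)
    r=.06 if kind!="board" else .13
    q=p0.copy();q[2]=z
    ext=(CH if kind=="chock" else BD if kind=="board" else cyl(.025,(-.025,.025)))
    off=p0.copy();off[2]=zz
    rois={n:box(n,(Rz(y)@ext.T).T+off,9) for n in C}
    for v in(("top",),("side",),("top","side")):
        p,a,c=fit(ims,kind,p0,y,rois,z=zz,views=v); print(nm,v,p.round(4),round(a,1),round(c,4))
        if len(v)==2:
            R=Rz(np.radians(a))
            for n in C:
                h=cv2.convexHull(((proj(n,(R@ext.T).T+p)+.5)*S-.5).astype(np.float32))
                if n+"_" not in globals(): globals()[n+"_"]=cv2.resize(ims[n],None,fx=S,fy=S)
                cv2.polylines(globals()[n+"_"],[np.round(h).astype(int)],True,(255,0,0),1)
cv2.imwrite("pics/top_f.png",top_[620:1100,880:1520,::-1]);cv2.imwrite("pics/side_f.png",side_[700:1200,940:1560,::-1])
E
python3 f0.py
```

```text
a ('top',) [ 0.655  -0.1143  0.    ] -23.1 0.0658
a ('side',) [ 0.6569 -0.1113  0.    ] -13.1 0.1516
a ('top', 'side') [ 0.6556 -0.1128  0.    ] -23.4 0.2315
b ('top',) [ 0.5353 -0.1093  0.    ] 179.1 0.0729
b ('side',) [ 0.5363 -0.1051  0.    ] 162.3 0.1019
b ('top', 'side') [ 0.5345 -0.1085  0.    ] 176.3 0.2366
roller ('top',) [ 0.4405 -0.1287  0.0397] -5.9 0.0117
roller ('side',) [ 0.4412 -0.1275  0.0397] -7.4 0.0954
roller ('top', 'side') [ 0.4411 -0.1282  0.0397] -7.5 0.115
board ('top',) [0.5355 0.1114 0.    ] 0.1 0.0048
board ('side',) [0.5343 0.1069 0.    ] -0.7 0.0316
board ('top', 'side') [0.5352 0.1096 0.    ] -0.2 0.0478
```

View pics/top_f.png

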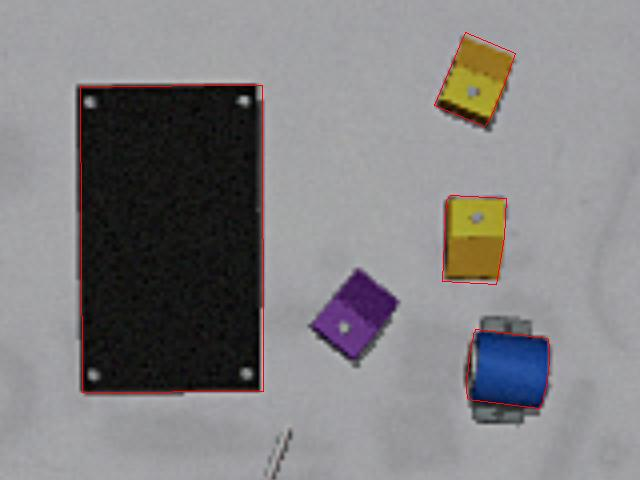

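View pics/side_f.png

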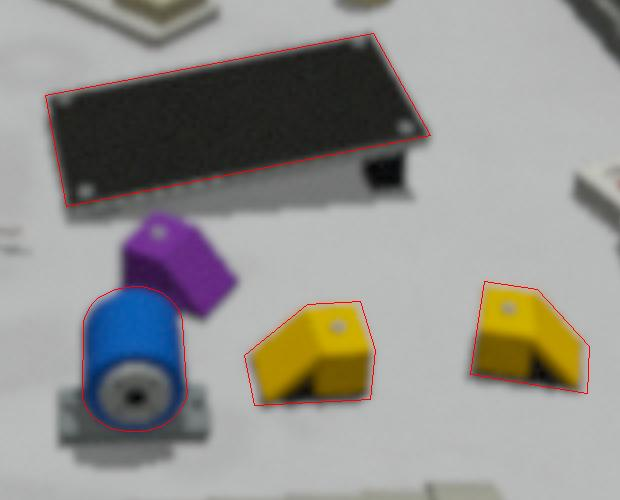

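```bash
python3 - <<'E'
s=open('fit.py').read()
s=s.replace('(h[...,2]>25)','(h[...,2]>25)|(h[...,2]<85)')
open('fit.py','w').write(s)
E
python3 f0.py | head -6; python3 - <<'E'
import cv2,numpy as np
a=cv2.imread('pics/top_f.png')[0:300,420:620];b=cv2.imread('pics/side_f.png')[250:450,220:620]
cv2.imwrite('pics/ff.png',cv2.resize(np.hstack([cv2.resize(a,(200,300)),cv2.copyMakeBorder(b,0,100,0,0,0)]),None,fx=1.33,fy=1.33))
from rig import arm
for i in range(3): print(arm.current_force())
E
```

```text
a ('top',) [ 0.6535 -0.1136  0.    ] -23.6 0.0329
a ('side',) [ 0.6561 -0.113   0.    ] -15.8 0.0964
a ('top', 'side') [ 0.6537 -0.1132  0.    ] -21.5 0.1335
b ('top',) [ 0.5351 -0.1087  0.    ] 179.2 0.0605
b ('side',) [ 0.5351 -0.1076  0.    ] 166.0 0.0763
b ('top', 'side') [ 0.5352 -0.1085  0.    ] 174.0 0.1751
[-0.1064051  -0.15246805 -0.07011219]
[-0.1064051  -0.15246805 -0.07011219]
[-0.1064051  -0.15246805 -0.07011219]
```

View pics/ff.png

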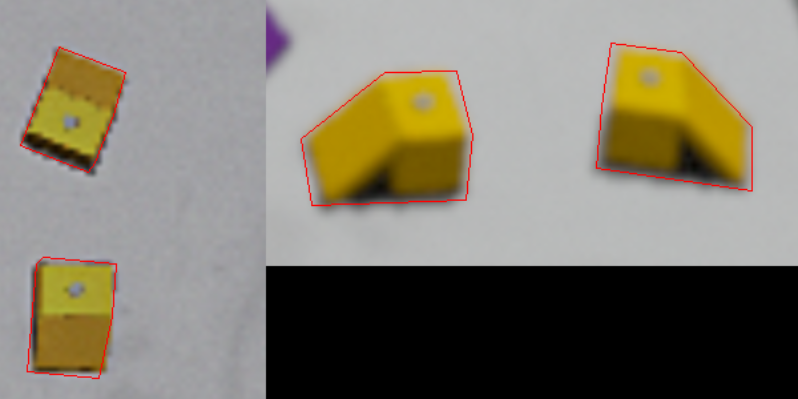

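```bash
cat > h.py <<'E'
import numpy as np
from rig import arm
from fit import Rz,Ry
D=np.diag([1,-1,-1.])  # obj frame -> tool: z down, y -y
BO=np.array([.5355,.1114,0]);BY=np.radians(0.1)
RB=Rz(BY)@Ry(-np.radians(8))
def bpt(s,yy=0,n=0): # point on board, along slope / across / normal
    return BO+np.array([0,0,.03])+RB@np.array([s,yy,n])
def tools(R):
    return [R@D, R@D@np.diag([-1,-1,1.])]
def best(pos,R):
    q=np.array(arm.current_joint_positions());o=[]
    for T in tools(R):
        j=arm.solve_ik(pos,T)
        if j is not None: o.append((np.abs(np.array(j)-q).max(),abs(j[5]),T,j))
    o.sort(key=lambda e:e[0]); return o
def st(m=""): print(m,"t%.2f"%arm.current_t(),"w%.4f"%arm.current_width(),"F",np.round(arm.current_force(),2),"p",np.round(arm.current_ee_pos(),4))
E
python3 - <<'E'
from h import *
p=np.array([.6535,-.1136,0]);R=Rz(np.radians(-23.6))
g=p+R@[-.016,0,.005]
for o in best(g+[0,0,.12],R): print(o[0],np.round(o[3],1))
T=best(g+[0,0,.12],R)[0][2]
# placing feasibility
import itertools
for s in(-.0404,0,.0404):
    for k in tools(RB): print(s,arm.solve_ik(bpt(s,0,.08),k))
arm.move_to(g+[0,0,.10],T); st("hover")
import cv2
for n in("top","side"): cv2.imwrite(f"pics/{n}1.png",arm.snapshot(n)[:,:,::-1])
E
python3 -c "
import cv2,numpy as np
a=cv2.imread('pics/top1.png')[110:270,240:440];b=cv2.imread('pics/side1.png')[120:280,260:460]
cv2.imwrite('pics/m1.png',cv2.resize(np.hstack([a,b]),None,fx=2,fy=2))"
```

```text
82.84139178126526 [-14.8  35.2  79.3  -0.   65.5 -81.2]
104.26633100467245 [-14.8  35.2  79.3  -0.   65.5  98.8]
-0.0404 [  6.71045224  24.16874281 108.79449118  -1.45572306  39.09832154
  97.67651318]
-0.0404 [  6.71045224  24.16874281 108.79449118  -1.45572306  39.09832154
 -82.32348682]
0 [  6.16611313  25.9903469  103.28025003  -1.24078717  42.78032085
  96.91826973]
0 [  6.16611313  25.9903469  103.28025003  -1.24078717  42.78032085
 -83.08173027]
0.0404 [ 5.70387521 27.96733809 97.63175783 -1.07453336 46.4436781  96.29015218]
0.0404 [  5.70387521  27.96733809  97.63175783  -1.07453336  46.4436781
 -83.70984782]
hover t3.08 w0.0912 F [-0.15 -0.21 -0.23] p [ 0.639  -0.1064  0.1051]
```

View pics/m1.png

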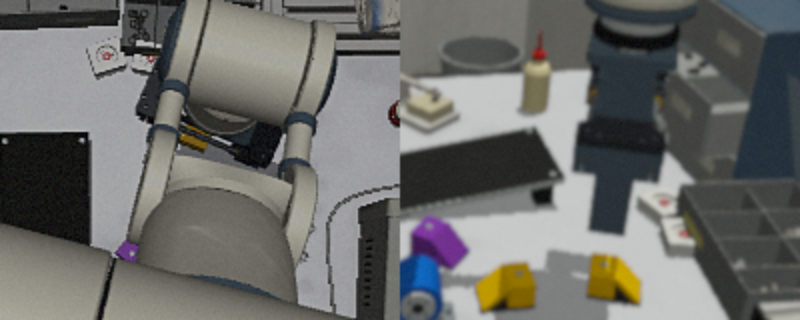

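```bash
python3 - <<'E'
from h import *; from fit import proj
T=arm.current_tool_rot();p=arm.current_ee_pos()
# fingers near-side corners: pads 32 wide -> +-16 along tool x, at tool y +-0.0456/.059
for y in(-.059,-.0456,.0456,.059): print(y,[proj("side",[p+T@[x,y,0]])[0].round(1) for x in(-.016,.016)])
import cv2
b=cv2.imread('pics/side1.png')[195:275,320:400]
cv2.imwrite('pics/m2.png',cv2.resize(b,None,fx=7,fy=7,interpolation=cv2.INTER_NEAREST))
E
```

```text
-0.059 [array([371.5, 240.3]), array([354.2, 237.7])]
-0.0456 [array([371.9, 236.3]), array([354.9, 233.7])]
0.0456 [array([374.3, 211.6]), array([358.8, 209.5])]
0.059 [array([374.7, 208.4]), array([359.3, 206.3])]
```

View pics/m2.png

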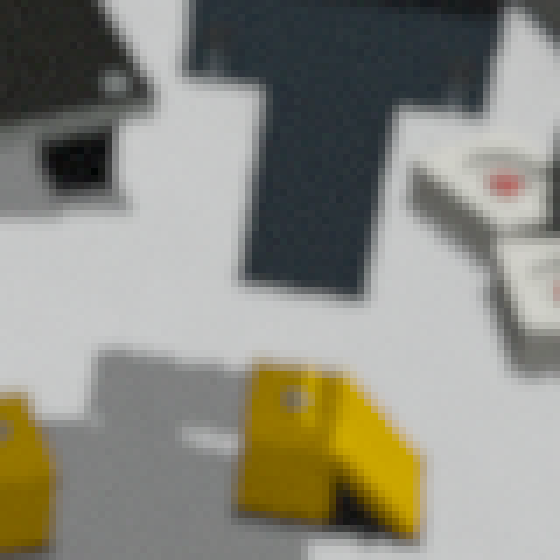

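```bash
python3 - <<'E'
from fit import *
p=np.array([.6535,-.1136,0]);R=Rz(np.radians(-23.6))
uv=proj("side",(R@CH.T).T+p)
print(((uv-[320,195]+.5)*7).round(0).tolist())
print((CH*1000).tolist())
for q,z in(((237,517),0),((418,537),0),((250,362),.032),((240,440),.032),((328,450),.032),((345,372),.032)): print(unproj("side",np.array(q)/7+[319.5,194.5],z).round(4))
E
```

```text
[[222.0, 518.0], [427.0, 552.0], [331.0, 449.0], [234.0, 433.0], [235.0, 437.0], [432.0, 469.0], [340.0, 368.0], [247.0, 354.0]]
[[-30.0, -20.0, 0.0], [30.0, -20.0, 0.0], [-2.0, -20.0, 32.0], [-30.0, -20.0, 32.0], [-30.0, 20.0, 0.0], [30.0, 20.0, 0.0], [-2.0, 20.0, 32.0], [-30.0, 20.0, 32.0]]
[ 0.6224 -0.1203  0.    ]
[ 0.6728 -0.1371  0.    ]
[ 0.6337 -0.0874  0.032 ]
[ 0.6186 -0.1234  0.032 ]
[ 0.6425 -0.1316  0.032 ]
[ 0.6606 -0.0964  0.032 ]
```

```bash
python3 - <<'E'
from h import *
R=Rz(np.radians(-22))
g=np.array([.6388,-.108,0.005])
T=best(g,R)[0][2]
arm.move_l(g+[0,0,.06],T,feed=.15)
arm.move_l(g,feed=.12); st("down")
arm.grip(.035); st("gripped")
arm.move_l(g+[0,0,.11],feed=.15); st("up")
S=-.0404
tgt=bpt(S)+RB@[-.016,0,.005]
o=best(tgt+RB@[0,0,.05],RB)[0]
arm.move_to(tgt+RB@[0,0,.05],o[2]); st("above board")
arm.move_l(tgt+RB@[0,0,.012],feed=.1); st("near")
import cv2
for n in("top","side"): cv2.imwrite(f"pics/{n}2.png",arm.snapshot(n)[:,:,::-1])
a=cv2.imread('pics/top2.png')[150:270,220:320];b=cv2.imread('pics/side2.png')[150:270,230:350]
cv2.imwrite('pics/m3.png',cv2.resize(np.hstack([a,b]),None,fx=3.6,fy=3.6,interpolation=cv2.INTER_CUBIC))
E
```

```text
down t4.25 w0.0909 F [-0.74  0.3  -0.32] p [ 0.6393 -0.1081  0.0057]
gripped t5.08 w0.0398 F [-0.67  0.65  1.41] p [ 0.6388 -0.1079  0.005 ]
up t5.97 w0.0397 F [-0.78  0.25 -3.55] p [ 0.6382 -0.1079  0.1141]
above board t7.05 w0.0400 F [-0.12 -0.85 -2.99] p [0.4736 0.1109 0.0768]
near t7.58 w0.0393 F [ 0.67 -0.05 -2.8 ] p [0.4776 0.111  0.0389]
```

View pics/m3.png

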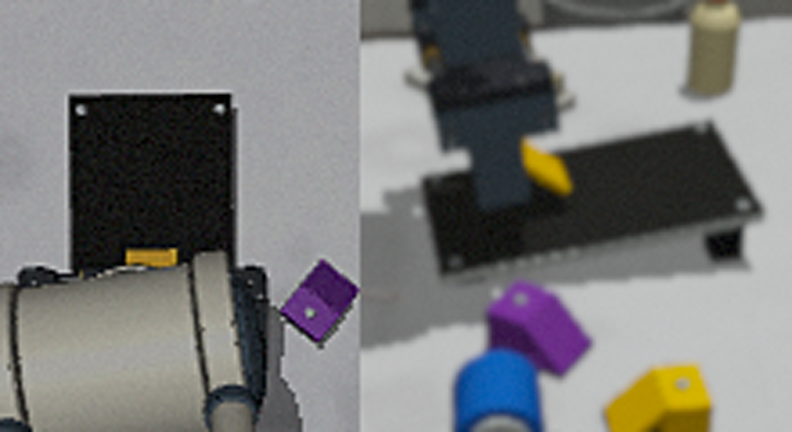

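```bash
cat >> h.py <<'E'
def F(n=4):
    f=[]
    for _ in range(n): arm.sleep(.03); f.append(arm.current_force())
    return np.mean(f,0)
def approach(p0,d,start,stop,step,thr,axis,verbose=True,feed=.03):
    """move from p0+d*start towards p0+d*stop; stop when force change along axis > thr"""
    b=F(); k=start
    while k<stop-1e-9:
        k=min(stop,k+step); arm.move_l(p0+d*k,feed=feed); f=F(3)-b
        if verbose: print("%.4f"%k,np.round(f,2))
        if f@axis>thr: break
    return k
E
python3 - <<'E'
from h import *
n=RB[:,2]; tgt=bpt(-.0404)+RB@[-.016,0,.005]
arm.move_l(tgt+n*.004,feed=.05)
k=approach(tgt,-n,-.004,.004,.001,2.5,n); st(f"k={k}")
E
```

```text
-0.0030 [-0.93  0.2  -0.62]
-0.0020 [-0.18  0.42 -0.41]
-0.0010 [-0.75 -0.06 -0.04]
0.0000 [-0.67  0.09 -0.22]
0.0010 [-4.69 -0.67 15.4 ]
k=0.001 t9.88 w0.0398 F [-3.65 -0.87 12.36] p [0.4791 0.1113 0.0266]
```

```bash
python3 - <<'E'
from h import *
import cv2
n=RB[:,2]; tgt=bpt(-.0404)+RB@[-.016,0,.005]
arm.move_l(tgt-n*.0003,feed=.03); st()
arm.grip(.091); st("open")
arm.move_l(tgt+n*.09,feed=.15)
R=Rz(np.radians(-6.3)); g=np.array([.4408,-.1283,.022])
T=best(g+[0,0,.1],R)[0][2]
arm.move_to(g+[0,0,.1],T); st("hover roller")
for m in("top","side"): cv2.imwrite(f"pics/{m}3.png",arm.snapshot(m)[:,:,::-1])
a=cv2.imread('pics/top3.png')[150:270,220:360];b=cv2.imread('pics/side3.png')[150:290,230:370]
cv2.imwrite('pics/m4.png',np.hstack([cv2.resize(x,(400,400*x.shape[0]//x.shape[1]+0),interpolation=cv2.INTER_CUBIC)[:340] for x in(a,b)]))
E
```

```text
t10.12 w0.0398 F [ 1.44  0.28 -2.81] p [0.479  0.1113 0.0268]
open t11.03 w0.0909 F [ 1.13 -0.06  0.15] p [0.479  0.1113 0.0268]
hover roller t12.72 w0.0912 F [-0.33  0.93  0.69] p [ 0.4406 -0.1274  0.1215]
```

View pics/m4.png

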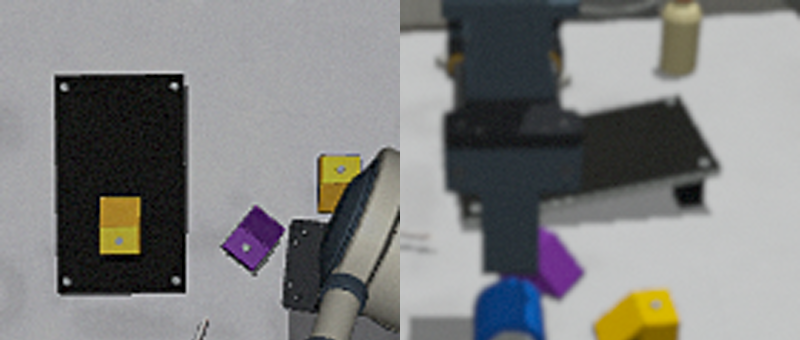

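```bash
sed -i 's/|(h\[...,2\]<85)/|((h[...,2]<85) if DARK else False)/; s/^S=4/S=4; DARK=True/' fit.py; cat > fa.py <<'E'
import fit; from fit import *; import h,sys
fit.DARK=False
im={"top":cv2.cvtColor(cv2.imread(sys.argv[1]),cv2.COLOR_BGR2RGB)}
p0=h.bpt(-.0404); roi=box("top",(h.RB@CH.T).T+p0,8)
p,a,c=fit.fit(im,"chock",p0,0,{"top":roi},z=p0[2],tilt=t8,views=("top",))
print(p.round(4),a,c,"s,y:",(h.RB.T@(p-h.bpt(0)))[:2].round(4), "expect",p0.round(4))
E
python3 fa.py pics/top3.png
```

```text
Traceback (most recent call last):
  File "fa.py", line 5, in <module>
    p,a,c=fit.fit(im,"chock",p0,0,{"top":roi},z=p0[2],tilt=t8,views=("top",))
          ^^^^^^^
AttributeError: 'function' object has no attribute 'fit'
```

```bash
sed -i 's/^import fit; from fit import \*; import h,sys/import fit as FM; from fit import *; import h,sys/; s/^fit.DARK/FM.DARK/; s/=fit\.fit/=FM.fit/' fa.py
python3 fa.py pics/top3.png
```

```text
[0.4964 0.1115 0.0244] 0.6113013343713747 0.028957725446292784 s,y: [-0.0395  0.0002] expect [0.4955 0.1113 0.0244]
```

```bash
python3 - <<'E'
from h import *
import cv2
R=Rz(np.radians(-6.3)); g=np.array([.4408,-.1283,.022])
arm.move_l(g,feed=.12); st("down")
arm.grip(.05); st("grip")
arm.move_l(g+[0,0,.1],feed=.15); st("up")
n=RB[:,2]; tgt=bpt(.006)+n*(.025-.0177)
o=best(tgt+n*.06,RB)[0]
arm.move_to(tgt+n*.06,o[2])
arm.move_l(tgt+n*.006,feed=.1); arm.sleep(.1); st("near")
for m in("top","side"): cv2.imwrite(f"pics/{m}4.png",arm.snapshot(m)[:,:,::-1])
a=cv2.imread('pics/top4.png')[150:270,220:360];b=cv2.imread('pics/side4.png')[140:280,230:370]
cv2.imwrite('pics/m5.png',np.hstack([cv2.resize(x,(400,400*x.shape[0]//x.shape[1]+0),interpolation=cv2.INTER_CUBIC)[:340] for x in(a,b)]))
E
```

```text
down t13.81 w0.0908 F [ 0.11 -1.56  1.05] p [ 0.4411 -0.1283  0.0225]
grip t14.44 w0.0559 F [ 0.17 -1.35  4.08] p [ 0.4408 -0.1284  0.0221]
up t15.26 w0.0558 F [-0.36 -0.64 -3.51] p [ 0.4404 -0.1281  0.1214]
near t17.06 w0.0553 F [ 0.75  0.25 -3.55] p [0.5399 0.1113 0.0447]
```

View pics/m5.png

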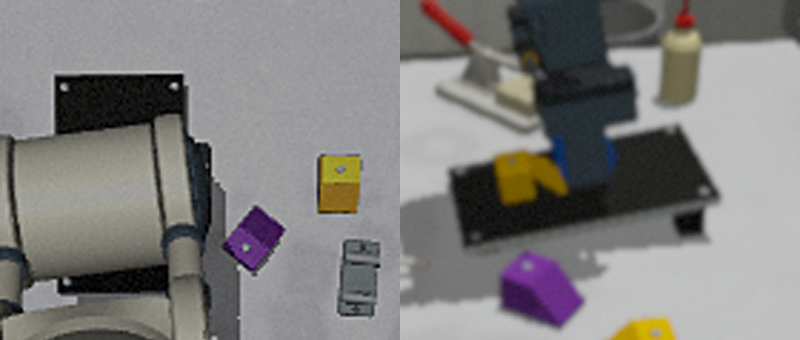

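```bash
python3 - <<'E'
from h import *
n=RB[:,2]; u=RB[:,0]; tgt=bpt(.006)+n*(.025-.0177)
arm.move_l(tgt+n*.003,feed=.05)
k=approach(tgt,-n,-.003,.003,.0005,2,n,feed=.02); st(f"k={k}")
np.save("kr.npy",k)
b=tgt-n*(k-.0008)
arm.move_l(b,feed=.02); st("raised .8")
k2=approach(b,-u,0,.010,.0005,2.0,u,feed=.02); st(f"k2={k2}")
np.save("kr2.npy",k2)
E
```

```text
-0.0025 [-0.46 -0.09  0.18]
-0.0020 [ 0.19 -0.04 -0.15]
-0.0015 [-0.09 -0.02 -0.43]
-0.0010 [0.77 0.91 0.8 ]
-0.0005 [ 0.21  0.37 -0.3 ]
0.0000 [0.13 0.53 1.68]
0.0005 [-3.15 -0.42 12.32]
k=0.0005 t19.99 w0.0556 F [-3.24 -0.12  9.4 ] p [0.5405 0.1114 0.038 ]
raised .8 t20.24 w0.0558 F [ 0.04  1.2  -2.74] p [0.5404 0.1114 0.0383]
0.0005 [0.09 0.4  0.09]
0.0010 [ 0.3  -0.07  0.23]
0.0015 [-0.04 -0.32  0.74]
0.0020 [-0.57  0.61  0.62]
0.0025 [ 0.07  0.11 -0.09]
0.0030 [-0.14  0.08  0.24]
0.0035 [-0.24  0.01  0.21]
0.0040 [-0.43  0.21 -0.16]
0.0045 [1.61 0.22 0.52]
0.0050 [1.98 0.49 1.84]
k2=0.005000000000000001 t23.88 w0.0562 F [ 2.45  0.64 -1.66] p [0.5356 0.1114 0.0377]
```

```bash
python3 - <<'E'
from h import *
n=RB[:,2]; u=RB[:,0]; tgt=bpt(.006)+n*(.025-.0177)
arm.move_l(tgt+n*.0003-u*.0040,feed=.02); b=F(5); print(b)
arm.move_l(tgt-n*.0001-u*.0040,feed=.02); print(F(5)-b); st()
arm.move_l(tgt-n*.0001-u*.0045,feed=.02); print(F(5)-b); st()
E
```

```text
[-0.42351873 -0.11636956 -3.03588216]
[-1.94372923 -0.44544198  5.56415386]
 t24.71 w0.0559 F [-2.95 -0.88  3.11] p [0.5363 0.1114 0.0374]
[ 0.83037576 -0.27512715  5.16510578]
 t25.12 w0.0561 F [ 0.64 -0.86  1.55] p [0.5363 0.1114 0.0375]
```

```bash
python3 - <<'E'
from h import *
import cv2
n=RB[:,2]; u=RB[:,0]; p=np.array(arm.current_ee_pos())
arm.grip(.091); st("open")
arm.move_l(p+n*.09,feed=.15)
g=np.array([.5351,-.1087,.005])+[.016,0,0]
R=Rz(np.radians(177.5))
o=best(g+[0,0,.1],R)[0]
arm.move_to(g+[0,0,.1],o[2]); st("hover b")
for m in("top","side"): cv2.imwrite(f"pics/{m}5.png",arm.snapshot(m)[:,:,::-1])
a=cv2.imread('pics/top5.png')[150:270,220:360];b=cv2.imread('pics/side5.png')[140:280,230:370]
cv2.imwrite('pics/m6.png',np.hstack([cv2.resize(x,(400,400*x.shape[0]//x.shape[1]+0),interpolation=cv2.INTER_CUBIC)[:400] if x.shape[0]>130 else cv2.copyMakeBorder(cv2.resize(x,(400,342)),0,58,0,0,0) for x in(a,b)]))
E
python3 fa.py pics/top5.png
```

```text
open t25.82 w0.0909 F [ 0.05 -0.51  0.36] p [0.536  0.1114 0.0373]
hover b t27.47 w0.0908 F [0.38 0.74 0.78] p [ 0.5507 -0.1076  0.1046]
[0.4924 0.1118 0.0244] 1.68218129834176 0.2512320328144761 s,y: [-0.0434  0.0005] expect [0.4955 0.1113 0.0244]
```

View pics/m6.png

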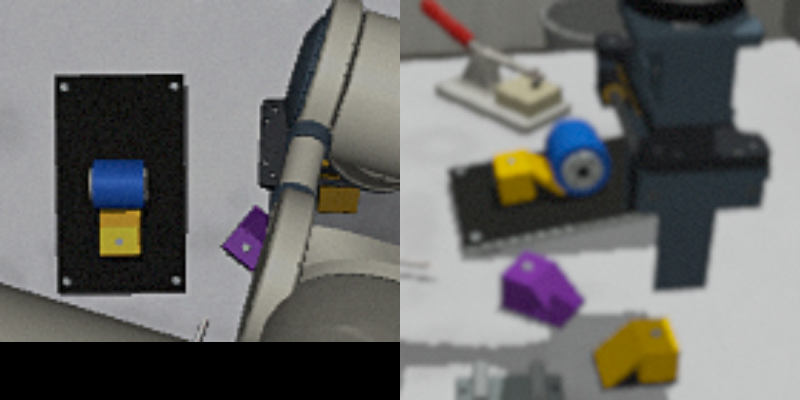

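```bash
cat > fr.py <<'E'
import fit as FM; from fit import *; import h,sys
im={"top":cv2.cvtColor(cv2.imread(sys.argv[1]),cv2.COLOR_BGR2RGB)}
p0=h.bpt(0.001,0,.025); roi=box("top",cyl(.025,(-.025,.025))+p0,8)
p,a,c=FM.fit(im,"roller",p0,0,{"top":roi},z=p0[2],views=("top",))
print(p.round(4),a,c,"s,y:",(h.RB.T@(p-h.bpt(0)))[:2].round(4), "expect",p0.round(4))
E
python3 fr.py pics/top5.png
python3 - <<'E'
from h import *
import cv2
g=np.array([.5351,-.1087,.005])+[.016,0,0]
arm.move_l(g,feed=.12); st("down")
arm.grip(.035); st("grip")
arm.move_l(g+[0,0,.11],feed=.15); st("up")
n=RB[:,2]; R2=RB@np.diag([-1,-1,1.])
tgt=bpt(.0015+.0404+.008)+R2@[-.016,0,.005]
o=best(tgt+n*.07,R2)[0]
arm.move_to(tgt+n*.07,o[2])
arm.move_l(tgt+n*.010,feed=.1); arm.sleep(.1); st("near")
for m in("top","side"): cv2.imwrite(f"pics/{m}6.png",arm.snapshot(m)[:,:,::-1])
a=cv2.imread('pics/top6.png')[150:270,220:360];b=cv2.imread('pics/side6.png')[140:280,230:370]
cv2.imwrite('pics/m7.png',np.hstack([cv2.copyMakeBorder(cv2.resize(a,(400,342)),0,58,0,0,0),cv2.resize(b,(400,400))]))
E
```

```text
[0.5342 0.1119 0.0549] 0.4560662265058507 0.004778370759881046 s,y: [0.0021 0.0005] expect [0.533  0.1114 0.0549]
down t28.55 w0.0911 F [-0.7   0.08  0.36] p [ 0.5515 -0.1087  0.0056]
grip t29.38 w0.0400 F [-0.41 -0.39  0.88] p [ 0.5511 -0.1087  0.005 ]
up t30.26 w0.0396 F [-0.12  0.85 -1.52] p [ 0.5506 -0.1086  0.1142]
near t32.00 w0.0400 F [ 4.36 -2.32  0.06] p [0.5993 0.1108 0.0539]
```

View pics/m7.png

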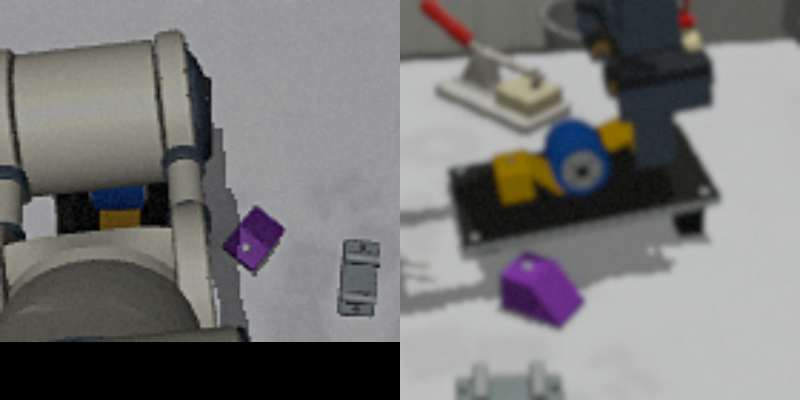

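```bash
python3 - <<'E'
from h import *
import cv2
n=RB[:,2];u=RB[:,0]; R2=RB@np.diag([-1,-1,1.])
tgt=bpt(.0015+.0404+.008)+R2@[-.016,0,.005]
arm.move_l(tgt+n*.010+u*.014,feed=.06); arm.sleep(.2); st("back")
cv2.imwrite("pics/side7.png",arm.snapshot("side")[:,:,::-1])
a=cv2.imread('pics/side5.png')[170:250,255:345];b=cv2.imread('pics/side7.png')[170:250,255:345]
cv2.imwrite('pics/m8.png',np.hstack([cv2.resize(x,(400,356),interpolation=cv2.INTER_CUBIC) for x in (a,b)]))
E
```

```text
back t32.68 w0.0401 F [-0.31  0.02 -2.37] p [0.6121 0.1116 0.0558]
```

View pics/m8.png

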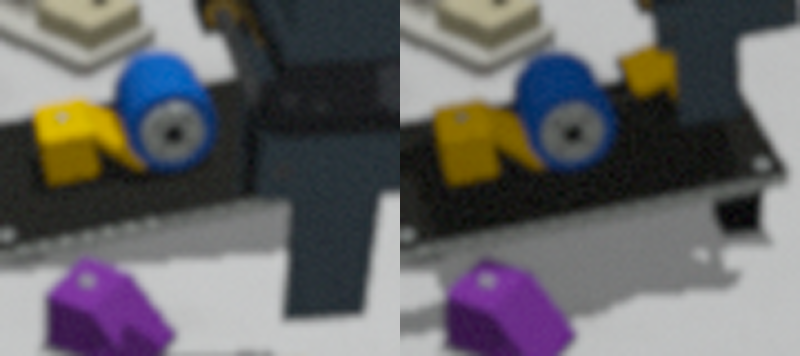

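```bash
cat > ov.py <<'E'
from fit import *; import h,sys
# overlay of b held pose for pitch values; args: img out
a=cv2.imread(sys.argv[1]); pitches=[float(x) for x in sys.argv[3:]]
T=arm.current_tool_rot();p=arm.current_ee_pos()
u=6;x0,y0,w,hh=275,140,100,90
A=cv2.resize(a[y0:y0+hh,x0:x0+w],None,fx=u,fy=u,interpolation=cv2.INTER_CUBIC)
cols=[(0,0,255),(0,255,0),(255,0,255)]
for k,pi in enumerate(pitches):
    # chock frame in tool: try chock R = T @ D^-1
    R=T@h.D
    if (R@[1,0,0])[0]>0: R=R@np.diag([-1,-1,1.])
    g=np.array([-.016,0,.005+.0188]) # grasp pt in chock frame
    Rp=Ry(-np.radians(pi))
    P=(R@((Rp@(CH-g).T))).T+p+T@np.array([0,0,-.0188])
    uv=np.round((proj("side",P)-[x0,y0]+.5)*u).astype(int)
    for e in((0,1),(1,2),(2,3),(3,0),(4,5),(5,6),(6,7),(7,4),(0,4),(1,5),(2,6),(3,7)): cv2.line(A,tuple(map(int,uv[e[0]])),tuple(map(int,uv[e[1]])),cols[k],1)
cv2.imwrite(sys.argv[2],A)
E
python3 ov.py pics/side7.png pics/m9.png 0 25
```

```text
(no output)
```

View pics/m9.png

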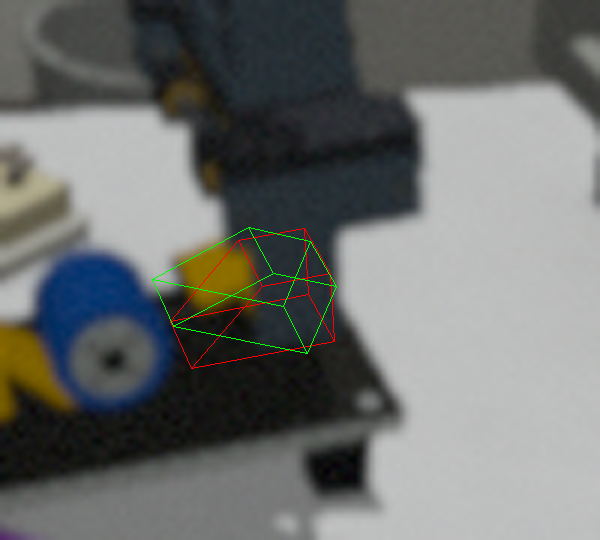

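```bash
python3 - <<'E'
from h import *
import cv2
n=RB[:,2];u=RB[:,0]; R2=RB@np.diag([-1,-1,1.])
t2=bpt(.0015+.0404+.022)+R2@[-.016,0,.005]
b=F(); k=.010
while k>0.0002:
    k-=.001; arm.move_l(t2+n*k,feed=.03); f=F(2)-b; print("%.4f"%k,np.round(f,1))
    if np.linalg.norm(f)>22: print("stop");break
st()
cv2.imwrite("pics/side8.png",arm.snapshot("side")[:,:,::-1])
E
python3 ov.py pics/side8.png pics/m10.png 0
```

```text
0.0090 [ 0.   0.9 -0.5]
0.0080 [ 0.1  0.7 -1.2]
0.0070 [ 0.3 -0.4 -0.1]
0.0060 [-0.1  0.   0.3]
0.0050 [ 0.2  0.6 -0.5]
0.0040 [-0.6  0.2 -0.2]
0.0030 [ 0.7  0.3 -0.5]
0.0020 [ 0.3 -0.   0.1]
0.0010 [-2.5  0.5  8. ]
0.0000 [-8.3 -1.  22. ]
stop
 t36.03 w0.0402 F [-8.57 -0.74 20.42] p [0.614  0.1116 0.0472]
```

View pics/m10.png

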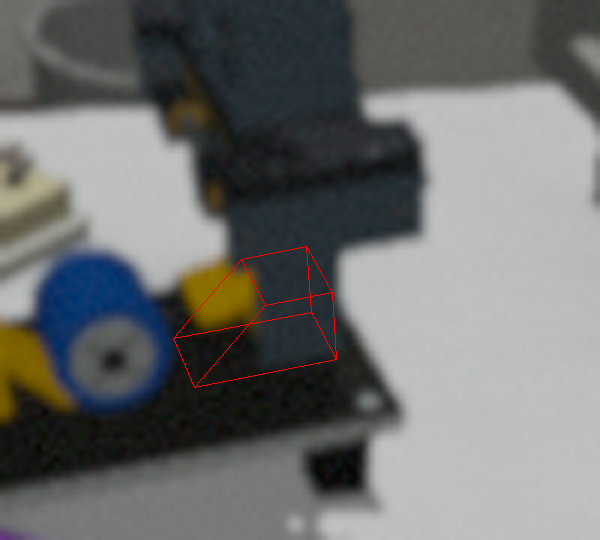

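```bash
python3 - <<'E'
from h import *
import cv2
n=RB[:,2];u=RB[:,0]; R2=RB@np.diag([-1,-1,1.])
t2=bpt(.0015+.0404+.022)+R2@[-.016,0,.005]
arm.move_l(t2+n*.003,feed=.04)
t3=t2-u*.005
arm.move_l(t3+n*.003,feed=.04); print(F(2))
arm.move_l(t3+n*.0015,feed=.03); st()
arm.grip(.0415); arm.sleep(.2); st("loose")
cv2.imwrite("pics/side9.png",arm.snapshot("side")[:,:,::-1])
E
python3 ov.py pics/side9.png pics/m11.png 0
```

```text
[-0.82666167  0.01232433 -1.64973484]
 t36.92 w0.0400 F [-0.54  0.54 -0.85] p [0.609  0.1115 0.0469]
loose t37.37 w0.0413 F [-0.78  0.13  0.06] p [0.6088 0.1115 0.0469]
```

View pics/m11.png

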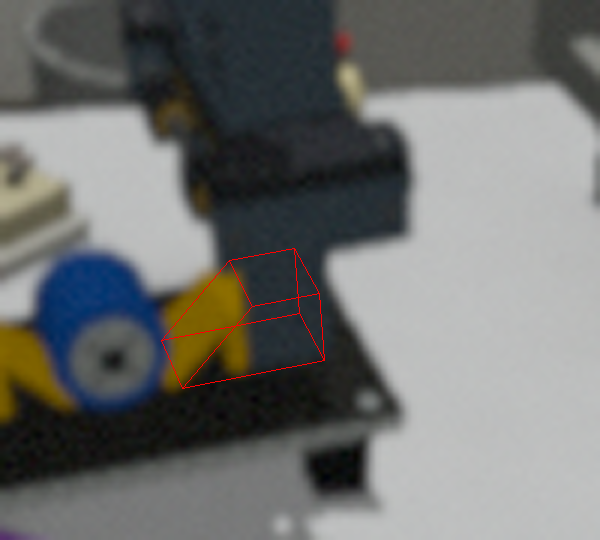

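```bash
python3 - <<'E'
from h import *
import cv2
n=RB[:,2];u=RB[:,0]
p=np.array(arm.current_ee_pos())
arm.grip(.035); st("grip")
arm.move_l(p+n*.001,feed=.02); b=F(4); st("lift1"); print(b)
k=approach(p+n*.001,-u,0,.016,.001,1.8,u,feed=.03); st(f"k={k}")
cv2.imwrite("pics/side10.png",arm.snapshot("side")[:,:,::-1])
np.save("p.npy",p);np.save("k.npy",k)
E
python3 ov.py pics/side10.png pics/m12.png 0
```

```text
grip t37.63 w0.0404 F [ 0.9  -0.55  0.  ] p [0.6088 0.1115 0.0469]
lift1 t38.02 w0.0398 F [-0.49 -0.66 -1.94] p [0.6085 0.1115 0.0478]
[-0.31782914  0.0035231  -1.67724478]
0.0010 [-0.28  0.2  -0.04]
0.0020 [-0.06  0.2  -0.15]
0.0030 [-0.43  0.21 -0.48]
0.0040 [ 0.45  0.49 -0.31]
0.0050 [ 0.06 -0.13 -1.46]
0.0060 [ 2.02 -0.14 -0.95]
k=0.006 t40.25 w0.0396 F [ 2.15 -0.29 -3.02] p [0.6028 0.1115 0.0471]
```

View pics/m12.png

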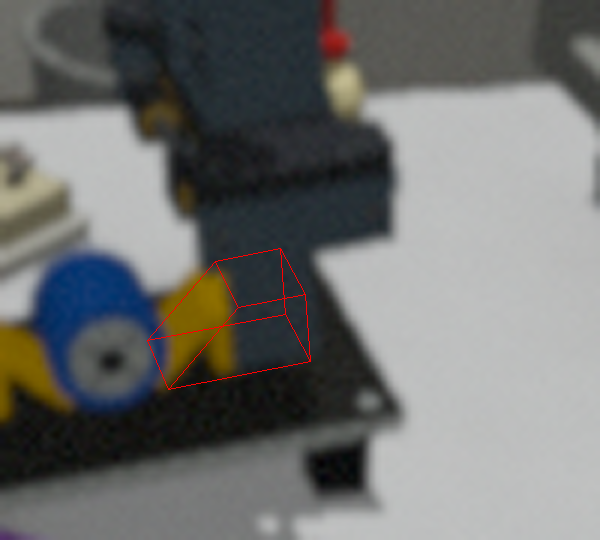

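```bash
python3 - <<'E'
from h import *
import cv2
n=RB[:,2];u=RB[:,0]
p=np.load("p.npy");k=float(np.load("k.npy"))
q=p-u*(k-.0007)
arm.move_l(q+n*.001,feed=.02)
b=F(3)
kk=approach(q,-n,-.001,.0015,.0005,2.5,n,feed=.02)
kk-=.0003
arm.move_l(q-n*kk,feed=.02)
print(F(3)-b)
arm.move_l(q-n*kk-u*.0009,feed=.02); print(F(3)-b); st()
arm.grip(.05); arm.sleep(.1); arm.grip(.091); st("open")
r=np.array(arm.current_ee_pos())
arm.move_l(r+n*.09,feed=.15)
arm.move_to(np.array([.45,-.2,.2]),best(np.array([.45,-.2,.2]),np.eye(3))[0][2]); st("away")
for m in("top","side"): cv2.imwrite(f"pics/{m}11.png",arm.snapshot(m)[:,:,::-1])
a=cv2.imread('pics/top11.png')[170:260,230:320];b=cv2.imread('pics/side11.png')[160:250,245:345]
cv2.imwrite('pics/m13.png',np.hstack([cv2.resize(a,(400,400),interpolation=cv2.INTER_CUBIC),cv2.resize(b,(400,400),interpolation=cv2.INTER_CUBIC)]))
E
python3 fr.py pics/top11.png
```

```text
-0.0005 [ 0.39 -0.29 -0.4 ]
0.0000 [0.53 0.1  1.1 ]
0.0005 [-3.25 -0.56 11.15]
[-2.07545396 -0.08879771  7.06989089]
[ 1.47447758 -0.1548235   7.38508191]
 t42.53 w0.0398 F [ 1.2  -0.15  5.87] p [0.6032 0.1116 0.0461]
open t43.79 w0.0909 F [-0.11 -0.   -0.98] p [0.6026 0.1115 0.0458]
away t45.85 w0.0911 F [ 0.23 -0.63  0.11] p [ 0.4504 -0.1993  0.1996]
[0.5327 0.1125 0.0549] 0.4818079083540061 0.005124457718066689 s,y: [0.0007 0.0011] expect [0.533  0.1114 0.0549]
```

View pics/m13.png

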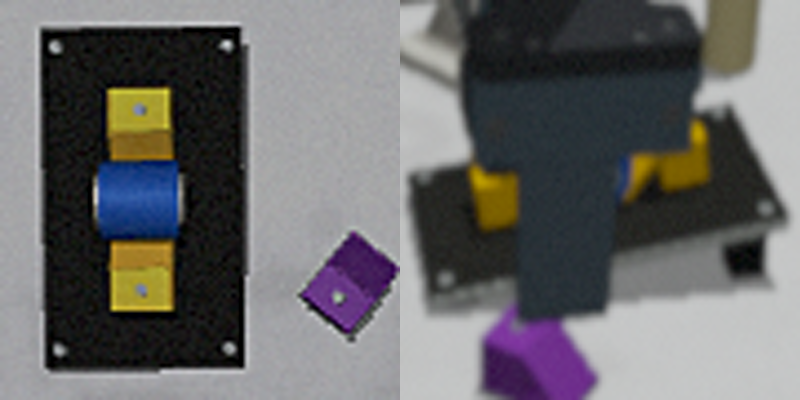

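```bash
python3 - <<'E'
from h import *
import cv2
j=np.array(arm.current_joint_positions()); 
P=np.array([.40,-.38,.25]); arm.move_to(P,best(P,np.eye(3))[0][2])
arm.sleep(.2)
for m in("top","side"): cv2.imwrite(f"pics/{m}12.png",arm.snapshot(m)[:,:,::-1])
st()
from fit import *
from scipy.optimize import brentq
im=cv2.imread("pics/top12.png"); hsv=cv2.cvtColor(im,cv2.COLOR_BGR2HSV)
m=((abs(hsv[...,0].astype(int)-24)<10)&(hsv[...,1]>110)).astype(float)
sub=m[180:250,255:268].mean(1); rows=np.arange(180,250)
print("yellow rows",[ (int(r),round(v,2)) for r,v in zip(rows,sub) if 0<v<.99])
# predicted rows for back top edges, given roller at s
for s in(.0007,.002): print(s,"pred a back top/bottom",[proj("top",[bpt(s-.0404-.03,0,z)])[0][1].round(2) for z in(0,.032)],"b back",[proj("top",[bpt(s+.0404+.03,0,z)])[0][1].round(2) for z in(0,.032)])
b=cv2.imread('pics/side12.png')[160:250,245:345]
cv2.imwrite('pics/m14.png',cv2.resize(b,None,fx=6,fy=6,interpolation=cv2.INTER_CUBIC))
E
python3 fr.py pics/top12.png
```

```text
t47.04 w0.0912 F [-0.58 -0.02 -0.49] p [ 0.4004 -0.3792  0.2499]
yellow rows [(180, np.float64(0.15)), (183, np.float64(0.08)), (186, np.float64(0.08)), (189, np.float64(0.77)), (193, np.float64(0.85)), (194, np.float64(0.77)), (195, np.float64(0.77)), (234, np.float64(0.77)), (235, np.float64(0.85)), (236, np.float64(0.85)), (242, np.float64(0.08)), (248, np.float64(0.15))]
0.0007 pred a back top/bottom [np.float64(238.49), np.float64(239.67)] b back [np.float64(189.52), np.float64(189.45)]
0.002 pred a back top/bottom [np.float64(238.04), np.float64(239.2)] b back [np.float64(189.07), np.float64(188.99)]
[0.5327 0.1124 0.0549] 0.4836918878814891 0.003868362250567368 s,y: [0.0007 0.001 ] expect [0.533  0.1114 0.0549]
```

View pics/m14.png

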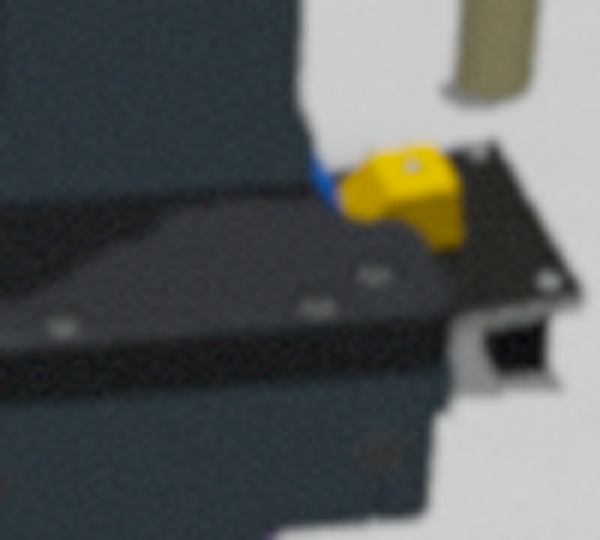

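```bash
python3 - <<'E'
from h import *
import cv2
arm.move_joints([68.039, 28.281, 77.091, 0, 74.628, -5.472]); arm.sleep(.2); st()
for m in("top","side"): cv2.imwrite(f"pics/{m}13.png",arm.snapshot(m)[:,:,::-1])
b=cv2.imread('pics/side13.png')[160:250,245:345]
cv2.imwrite('pics/m15.png',cv2.resize(b,None,fx=6,fy=6,interpolation=cv2.INTER_CUBIC))
E
python3 fr.py pics/top13.png
```

```text
t50.74 w0.0909 F [-0.42  0.92 -0.38] p [0.1777 0.5992 0.2139]
[0.5328 0.1123 0.0549] 0.4755099038382264 0.004274831437021419 s,y: [0.0007 0.0009] expect [0.533  0.1114 0.0549]
```

View pics/m15.png

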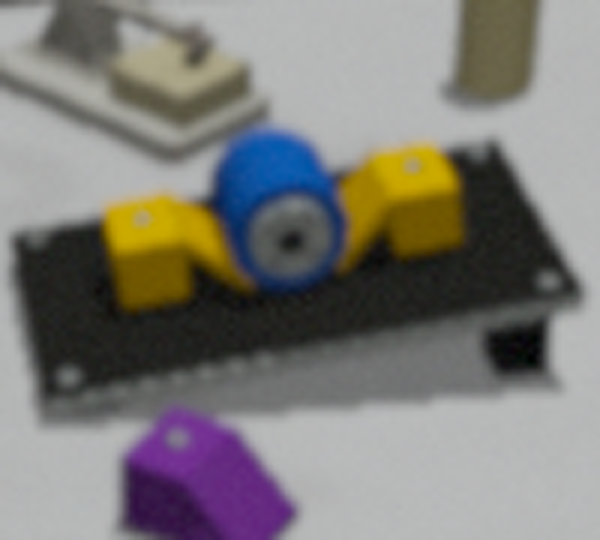

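View pics/top13.png

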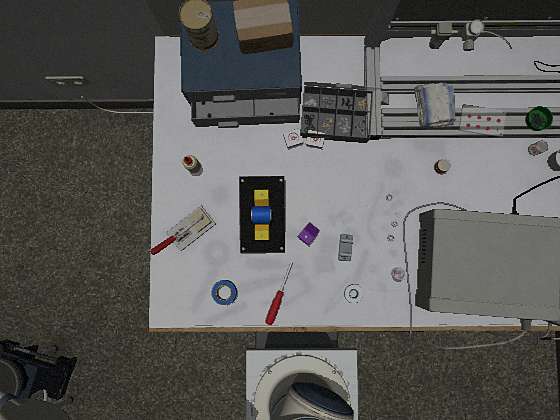

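```bash
python3 -c "
from rig import arm
print(arm.sign_off(),arm.current_t())"
```

```text
the job is handed in; nothing more can be done
the job is handed in; nothing more can be done
```

The roller is parked on the board between the two yellow chocks, and the job was handed in at about 51 s of the 72 s allowed.

- **Chock A:** it stands flat on the lower half of the board, face uphill. After release the top camera put it within 1 mm and 0.6° of where I aimed.
- **Roller:** I lowered it just uphill of the chock, moved it down against the face and set it on the board. I let go only once the forces showed it bearing on both. It lies about 1 mm off the board's centre line and less than 0.5° from square across the slope.
- **Chock B:** it stands flat, face to the roller. From the camera fit, both chocks' back edges agree with a snug fit to within about 1–2 mm. In the last side and top views both chocks stand wholly on the board.

**What went wrong:**
- **Chock B:** I brought it down too close to the roller. Its face touched the roller at about 5 N, and the chock tilted and slipped in the grip. I backed off, and pressing it on the board did not straighten it. I then loosened the grip so it dropped flat, gripped it again and moved it up to the roller.
- **Roller shift:** the final push moved the roller about 1.4 mm further down against chock A. After that it stayed still in three sets of pictures over the last 5 s.
- **Camera disagreement:** at the start the side camera gave chock yaws up to about 13° off the top camera's. I relied on the top camera and on force readings.

I never touched the oil bottle, tape roll, sample jar or purple chock. In the last pictures they look to be where they started; I checked that by eye only.

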